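Start a board test at the test console

TASK

The small green board is already in the test console: start its test with the closed fingers. First switch the rocker fully over by pressing down its raised half, then push the round button fully in (it stays in), then press the bar-shaped key fully down, and finish with your fingers still holding the key down. Grasp nothing, press the controls only in this order, and leave the board, the side cutter and the solder spool where they are.

Things in the scene. Friction and masses are not known exactly. Their poses are not given: they have to be found in the camera images.
- console: flat grey base plate of the test console, 170 (x) x 300 (y) x 12 mm, fixed to the bench; origin at the centre of its underside. Its y axis runs along the row of three switch modules, which stands on the half nearer the robot (row line at x = -32 mm, modules at y = -95, 0 and +95 mm); its x axis points away from the robot
- rocker_module: grey square switch module, 72 x 72 x 36 mm, fixed on the console; origin at the centre of its underside, 12 mm above the bench; axes as the console's. The three modules sit in any order. This one carries the rocker: a black V-shaped paddle 40 mm wide, two halves 32 mm long, hinged along the module's y axis, 42 mm above the underside
- latch_module: grey square switch module, 72 x 72 x 36 mm, fixed on the console; origin at the centre of its underside, 12 mm above the bench; axes as the console's. The three modules sit in any order. This one carries the round button
- key_module: grey square switch module, 72 x 72 x 36 mm, fixed on the console; origin at the centre of its underside, 12 mm above the bench; axes as the console's. The three modules sit in any order. This one carries the bar-shaped key
- rocker_raised_half (a point): point on top of the rocker's half that is raised at the start (the half on the console's +x side), 22 mm from the hinge line. That half slopes up at about 23 degrees while the near half is level; pressed straight down, this point sinks about 9 mm until its half is level. It moves with the rocker
- rocker (a joint): angle of the rocker, rad: 0 = off (far half raised), 0.4 = fully on (far half level, near half raised); stays where it is left; friction 0.03 N m, so about 1.5 N at the raised half moves it
- latch_button_top (a point): centre of the flat top of the round button (black, 32 mm diameter), 16 mm above the top of its module when out, 8 mm when fully in; moves with the button
- latch_button (a joint): how far the round button is pushed in, m: 0 = out, 0.008 = fully in; pushed straight down with about 2 N, it stays where it is left
- test_key_top (a point): centre of the flat top of the bar-shaped key (black, 26 mm along the console's x, 56 mm along its y), 16 mm above the top of its module when up, 8 mm when fully down; moves with the key
- test_key (a joint): how far the bar-shaped key is pressed, m: 0 = up, 0.008 = fully down; a spring pushes it back up with 1.6 N at the top and 4.8 N fully down
- board: small green plug-in board, 32 x 50 x 15 mm, loose in its nest of four black corner angles on the console behind the modules; origin at the centre of its underside; leave alone
- cutter: side cutter with red handles, 121 x 46 x 12 mm, loose on the bench between the console and the robot; origin at the centre of its underside, x axis along its length; leave alone
- spool: solder spool, 54 mm diameter, 40 mm high, loose on the bench between the console and the robot; origin at the centre of its underside; leave alone

How it is judged (in metres and radians):
On the way, in this order (a step that is already met when the one before it is completed fails the run):
1. the rocker is switched on (value of joint rocker above 0.33 rad), for 0.1 s.
2. the round button is pushed in while the rocker is on (value of joint rocker above 0.33 rad and value of joint latch_button above 0.006 m), for 0.1 s.
3. the fingers press the bar key down while the rocker is on and the round button is in (all of step 2 and value of joint test_key above 0.006 m and contact force between the fingers and test_key above 1 N), for 0.2 s.
At the end, for the whole second after the job is handed in: the rocker stands at more than 0.33 of its 0.4 rad, the round button is in by more than 6 of its 8 mm, and the fingers press the bar key with more than 1 N and hold it down by more than 6 of its 8 mm (all of step 3); the arm keeps its last pose, push and grip.
It fails at once if the round button is pressed (over 4 mm) before the rocker is switched on (value of joint latch_button above 0.004 m and value of joint rocker below 0.3 rad).
It fails at once if the bar key is pressed (over 4 mm) before the rocker is on and the round button is in (value of joint test_key above 0.004 m and (value of joint latch_button below 0.005 m or value of joint rocker below 0.3 rad)).
It fails at once if the board is lifted out or moved by more than 10 mm (distance of board from where it was at the start of the episode above 0.01 m).
It fails at once if the side cutter is moved by more than 20 mm or lifted (distance of cutter from where it was at the start of the episode above 0.02 m).
It fails at once if the solder spool is moved by more than 20 mm or lifted (distance of spool from where it was at the start of the episode above 0.02 m).
It also fails if it takes over 38 s, if anything falls off the work surface, if the arm or the gripper's body presses on something with over 40 N, if the wrist force passes 120 N, or if a joint passes its speed limit or range.

ROBOT

A 7-joint arm with a two-finger parallel gripper is mounted at the origin on a cart in front of the work surface, level with it; the furniture and walls round the work are solid. World frame = base frame: x ahead of the robot, y to its left, z up, the work surface at z = 0. Lengths are in m, angles in degrees, forces in N, time in s.
With the tool pointing down it reaches from about 0.425 to 0.875 m from the base axis. Payload 4.7 kg.
Tool frame: the origin (TCP) lies midway between the tips of the shut fingers; the grasp point (between the pads) lies 19 mm behind it (env.grip_depth is the distance from the TCP to the grasp point, in m); z points along the fingers, y is the line along which they close (so a half turn about z gives the same grasp; the last joint's range is limited). The gripper opens to 87 mm and grips with 3 to 60 N. Pads are 19 mm wide; open, the fingers measure 117 mm over their backs; the gripper's body (75 mm by 190 mm) begins 51 mm behind the grasp point.
Start: joints at [73.688, 18.392, -4.016, 83.108, 1.295, 78.541, -3.26], TCP at [0.191, -0.621, 0.223] pointing down, gripper open.
Joint ranges: [-163.93, 163.93], [-17.29, 119.83], [-79.2, 71.16], [3.27, 140.29], [-89.18, 269.18], [5.43, 117.66], [-154.24, 154.24]. Speed limits (degrees/s): [147.25, 147.25, 180, 180, 180, 180, 180].

INTERFACE

Orientations are given as [roll, pitch, yaw] about the fixed x, y, z axes, in that order (R = Rz(yaw) Ry(pitch) Rx(roll)).
In Python, from cell import get_obs, optics, env, nets gives the robot as it stands.
- The arm moves only by the shell command python3 -m creep 'ROWS' [FORCE]. ROWS is JSON, a list of rows, each an object of numbers: "wx", "wy", "wz": the turn, a rotation vector about the tool's x, y, z in degrees; "tx", "ty", "tz": the shift along the tool's x, y, z in mm; "gripper": the opening, from -1 (shut) to 1 (fully open). A call has 1 to 5 rows; each row is the pose to reach, as a shift and turn from the pose commanded when the call began, along the tool's axes at that moment; what a row does not reach only later rows make up. A row lasts 1/12 s, in which the tool goes at most 41.7 mm and 7.16 degrees, less where a joint would pass 70% of its speed; a pose out of reach is approached as far as the arm can. A call with a gripper value outside its range is refused whole. The fingers move at their own pace and stop on an object; FORCE is the grip in N (left out, the last holds). Time passes only in rows, so rows that repeat a pose let the fingers close. It gives the time, the measured TCP pose, the force, the opening and the grip force at its end, in the units of the state.
- get_obs(): the state, without advancing time (a new reading comes with each control period).
- optics.read_camera(name): name is "scene" or "top" or "wrist"; returns (picture, depth): 480x640x3 uint8, red, green, blue; 480x640 float32, m along the optical axis (not along the pixel's ray), 0 where there is no reading.
- optics.camera_info(name): a dict with "fovy" (degrees; the focal length in pixels is half the picture's height over the tangent of half this angle, whatever the lens; pixels are square), "cx", "cy" (the principal point, pixels), "R" (3x3) and "t" (3): a world point X has camera coordinates R X + t; the wrist camera has in their place "tool_from_camera" (4x4, takes a point from camera to tool coordinates, whose origin is the TCP and whose axes are the flange's). Camera axes: x right, y down, z forward; pixel columns grow to the right and rows downward; lengths in m; the calibration is good to about 2 mm. A picture is of the moment at which its call begins: read the wrist's pose just before it. camera_info takes no time and is no camera call.
- env.sign_off(): hands the job in; it is judged then, once.
Trained networks look in the newest picture that a camera, given by its name, has taken for a name from the list of things; names that differ only in an ending like _2 or _b are one class to them, and where a whole thing is asked for, a point or a joint stands for the part that bears it (a point fixed in the world has none). Each returns a list of dicts, best first, with "confidence" (0 to 1); they miss things now and then, are a little off and sometimes report something else, mostly with a low value. They report only what shows in the picture. A call takes as long as a camera call.
- nets.look_for(query, camera): "point" ([x, y, z] in m, in world coordinates, good to about 4 mm: the middle of the surface that is visible of it).
- nets.place_of(query, camera): "point" ([x, y, z] in m, in world coordinates, good to about 4 mm: a listed point, or the origin of a listed thing).
The state is a dict: "time_s": time; "qpos": joint angles; "joint_velocities": joint speeds; "effort": joint torques, N m; "tool_pos": TCP position; "tool_rot": TCP orientation; "force": force on the tool from outside, world axes, zero at the start; "wrist_torque": the same for the moment, N m; "grip_width": finger opening in m; "grasp_force": force on a finger pad.
Only numpy, scipy, OpenCV 4.12 (cv2) and the standard library are available. Lean on these libraries where they do the work, as an engineer would, in place of code of your own. Each camera call takes 0.05 s, during which the arm holds its last target. There are 200 camera calls.

## Working session

There is one attempt and no reset: what is moved stays moved. The work goes in short steps, Python scripts to look and compute and a shell command to move; the robot and the scene stay as the last step left them, time stands still between calls to the robot, and variables do not carry over. Pictures are saved under pics/ and viewed, at most 10 in all, crops included, and the job is handed in when it is done.

```bash
mkdir -p pics; python3 - <<'E'
from cell import get_obs, optics, env, nets
import cv2
o=get_obs();print({k:o[k] for k in("time_s","tool_pos","tool_rot","force","grip_width")})
for c in("top","scene"):
    p,d=optics.read_camera(c);cv2.imwrite(f"pics/{c}0.png",p[:,:,::-1])
    for q in("rocker_module","latch_module","key_module","rocker_raised_half","latch_button_top","test_key_top","console","cutter","spool"):
        print(c,q,[(x["point"],x["confidence"]) for x in nets.place_of(q,c)][:2])
E
```

```text
{'time_s': 0.0, 'tool_pos': array([ 0.19114239, -0.62069277,  0.22146391]), 'tool_rot': array([-1.79891998e+02,  6.50190480e-03,  1.71225071e+01]), 'force': array([-0.11051998, -0.52645708,  1.25117422]), 'grip_width': 0.08700255694211967}
top rocker_module [([0.495, 0.1697, 0.0111], 0.75)]
top latch_module [([0.5163, 0.2648, 0.008], 0.97)]
top key_module [([0.4682, 0.0789, 0.013], 0.74), ([0.4097, 0.2568, 0.0023], 0.73)]
top rocker_raised_half [([0.514, 0.1662, 0.0645], 0.81)]
top latch_button_top [([0.5184, 0.2598, 0.0664], 0.81)]
top test_key_top []
top console [([0.526, 0.1652, 0.0035], 0.81)]
top cutter [([0.4086, 0.2561, -0.0017], 0.8)]
top spool [([0.3864, 0.1282, -0.0003], 0.78)]
scene rocker_module [([0.4908, 0.1695, 0.0111], 0.65), ([0.5204, 0.1658, 0.0014], 0.32)]
scene latch_module [([0.5197, 0.2645, 0.0105], 0.76), ([0.4069, 0.2579, -0.0034], 0.54)]
scene key_module [([0.4064, 0.2553, -0.0006], 0.64), ([0.4674, 0.0803, 0.0112], 0.63)]
scene rocker_raised_half [([0.5126, 0.1674, 0.0607], 0.77), ([0.5148, 0.2629, 0.0662], 0.25)]
scene latch_button_top [([0.515, 0.2651, 0.0622], 0.59)]
scene test_key_top [([0.4706, 0.0802, 0.0633], 0.79)]
scene console [([0.5241, 0.1649, 0.003], 0.79), ([0.5154, 0.2632, 0.063], 0.53)]
scene cutter [([0.4079, 0.2546, 0.0006], 0.97)]
scene spool [([0.382, 0.1317, -0.0003], 0.79)]
```

View pics/top0.png

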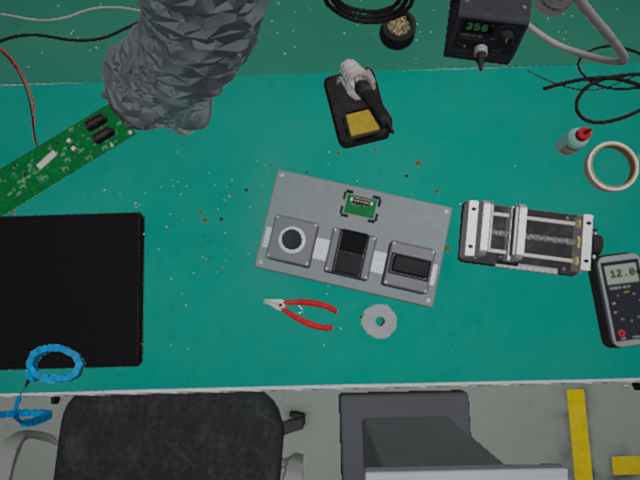

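View pics/scene0.png

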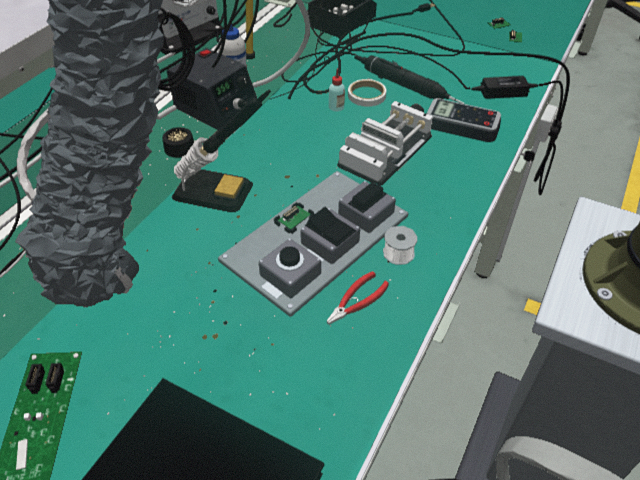

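The pictures show the latch button at top px (291,239), the rocker at (351,250) and the bar key at (411,265). This matches the networks: console yaw is about -15°. A duct hangs at the upper left and a vise stands right of the key, so I'll check the heights along the path.

```bash
cat > h.py <<'E'
from cell import get_obs, optics, env, nets
import numpy as np
from scipy.spatial.transform import Rotation as Ro
def cloud(c):
    p,d=optics.read_camera(c);i=optics.camera_info(c)
    f=240/np.tan(np.radians(i["fovy"]/2));v,u=np.mgrid[:480,:640]
    X=np.stack([(u-i["cx"])/f*d,(v-i["cy"])/f*d,d],-1)
    return p,((X-i["t"])@np.array(i["R"])),d>0   # R^T (X-t)
def delta(target,yaw=None):
    o=get_obs();R=Ro.from_euler("xyz",o["tool_rot"],degrees=True)
    s=R.inv().apply(np.array(target)-o["tool_pos"])*1000
    w=(R.inv()*Ro.from_euler("xyz",[180,0,yaw],degrees=True)).as_rotvec(degrees=True) if yaw is not None else None
    print("shift",s.round(1),"turn",w if w is None else w.round(1),"F",o["force"].round(2),"q",np.round(o["qpos"],0))
E
python3 - <<'E'
from h import *
P=[]
for c in("top","scene"):
    p,X,m=cloud(c);P.append(X[m])
    if c=="top":
        for n,(u,v) in dict(button=(291,239),key=(411,265),rockfar=(353,240),near=(348,264)).items(): print(n,np.median(X[v-2:v+3,u-2:u+3].reshape(-1,3),0).round(4))
X=np.concatenate(P)
xs=np.arange(0.1,1.0,.1);ys=np.arange(.6,-.9,-.1)
print("ys\\xs",xs.round(1))
for y in ys:
    print(round(y,1),[ (lambda z: int(1000*z.max()) if len(z) else None)(X[(abs(X[:,0]-x)<.05)&(abs(X[:,1]-y)<.05)&(X[:,2]<1.5)][:,2]) for x in xs])
D=X[(X[:,0]>.4)&(X[:,1]>.2)&(X[:,2]>.12)];print(D.min(0),D.max(0))
delta([.512,.166,.2],-15)
delta([.50,-.3,.25],-15)
E
```

```text
button [0.516  0.2643 0.063 ]
key [0.4701 0.0799 0.0634]
rockfar [0.5119 0.1676 0.0604]
near [0.4752 0.1763 0.054 ]
ys\xs [0.1 0.2 0.3 0.4 0.5 0.6 0.7 0.8 0.9]
0.6 [-263, -264, 56, 53, 34, 33, 34, 13, 14]
0.5 [-262, -264, 33, 34, 35, 34, 276, 271, 16]
0.4 [-260, -262, 7, 8, 7, 7, 474, 456, 419]
0.3 [-120, -262, 7, 15, 68, 400, 492, 438, 419]
0.2 [5, 0, 7, 44, 68, 45, 167, 348, 7]
0.1 [45, 1, 7, 53, 69, 243, 224, 348, 39]
0.0 [114, 0, 8, 45, 77, 74, 8, 106, 106]
-0.1 [22, 2, 7, 7, 77, 77, 358, 254, 206]
-0.2 [5, 0, 36, 39, 54, 22, 262, 175, 215]
-0.3 [-736, -732, 36, 39, 41, 45, 39, 20, 138]
-0.4 [-735, -733, 33, 34, 14, 46, 40, 20, 14]
-0.5 [-736, -57, 31, 31, 20, 23, 21, 65, 74]
-0.6 [-735, -59, 19, 18, 12, 13, 13, 66, 45]
-0.7 [-736, -734, 8, 18, 19, 13, 22, 8, None]
-0.8 [-734, -729, 8, 9, 8, 8, 8, None, None]
[0.64912114 0.20050973 0.12004878] [0.99212195 0.52788003 0.49263935]
shift [ 538.2 -657.9   22.5] turn [ 0.   0.  32.1] F [0.54 0.18 0.59] q [74. 18. -4. 83.  1. 79. -3.]
shift [ 389.5 -216.1  -27.5] turn [ 0.   0.  32.1] F [0.54 0.18 0.59] q [74. 18. -4. 83.  1. 79. -3.]
```

```bash
python3 -m creep '[{"tx":39,"ty":-22,"tz":-3,"gripper":-1},{"tx":78,"ty":-43,"tz":-6,"gripper":-1},{"tx":117,"ty":-65,"tz":-9,"gripper":-1},{"tx":156,"ty":-86,"tz":-12,"gripper":-1},{"tx":195,"ty":-108,"tz":-14,"gripper":-1}]' 20
python3 -m creep '[{"tx":36,"ty":-20,"tz":-3,"gripper":-1},{"tx":72,"ty":-40,"tz":-6,"gripper":-1},{"tx":110,"ty":-62,"tz":-9,"gripper":-1},{"tx":150,"ty":-84,"tz":-12,"gripper":-1},{"tx":195,"ty":-108,"tz":-14,"gripper":-1}]'
python3 -c "
from h import *
delta([.512,.166,.16],-15)"
```

```text
shift [ 538.2 -657.9   62.5] turn [ 0.   0.  32.1] F [0.54 0.18 0.59] q [74. 18. -4. 83.  1. 79. -3.]validation failed for argument at $[0]...
validation failed for argument at $[0]...
```

```bash
python3 -m creep '[{"wx":0,"wy":0,"wz":0,"tx":39,"ty":-22,"tz":-3,"gripper":-1},{"wx":0,"wy":0,"wz":0,"tx":78,"ty":-43,"tz":-6,"gripper":-1},{"wx":0,"wy":0,"wz":0,"tx":117,"ty":-65,"tz":-9,"gripper":-1},{"wx":0,"wy":0,"wz":0,"tx":156,"ty":-86,"tz":-12,"gripper":-1},{"wx":0,"wy":0,"wz":0,"tx":195,"ty":-108,"tz":-14,"gripper":-1}]' 20
python3 -c "
from h import *
delta([.512,.166,.16],-15)"
```

```text
time_s: 1.52
tool_pos: [0.3367, -0.47, 0.2363]
tool_rot: [179.9, -0.0, 17.1]
force: [0.5, -1.2, 0.6]
grip_width: 0.0615
grasp_force: 0.0
shift [ 354.6 -556.4   75.9] turn [ 0.  -0.  32.1] F [ 0.54 -1.18  0.59] q [ 62.  10. -11.  92.   2.  78. -23.]
```

```bash
python3 -m creep '[{"wx":0,"wy":0,"wz":0,"tx":36,"ty":-20,"tz":0,"gripper":-1},{"wx":0,"wy":0,"wz":0,"tx":70,"ty":-42,"tz":0,"gripper":-1},{"wx":0,"wy":0,"wz":0,"tx":103,"ty":-66,"tz":0,"gripper":-1},{"wx":0,"wy":0,"wz":0,"tx":133,"ty":-93,"tz":0,"gripper":-1},{"wx":0,"wy":0,"wz":0,"tx":160,"ty":-122,"tz":0,"gripper":-1}]'
python3 -m creep '[{"wx":0,"wy":0,"wz":0,"tx":20,"ty":-35,"tz":0,"gripper":-1},{"wx":0,"wy":0,"wz":0,"tx":35,"ty":-72,"tz":0,"gripper":-1},{"wx":0,"wy":0,"wz":0,"tx":50,"ty":-110,"tz":0,"gripper":-1},{"wx":0,"wy":0,"wz":0,"tx":63,"ty":-148,"tz":0,"gripper":-1},{"wx":0,"wy":0,"wz":0,"tx":76,"ty":-186,"tz":0,"gripper":-1}]'
python3 -c "
from h import *
delta([.512,.166,.16],-15)"
```

```text
time_s: 1.93
tool_pos: [0.4539, -0.3059, 0.236]
tool_rot: [180.0, -0.0, 17.2]
force: [0.5, -0.4, -0.0]
grip_width: 0.0281
grasp_force: 0.0
time_s: 2.35
tool_pos: [0.4702, -0.1056, 0.236]
tool_rot: [180.0, -0.0, 17.1]
force: [0.8, -0.6, -0.4]
grip_width: 0.0017
grasp_force: 0.0
shift [ 119.9 -247.3   75.8] turn [ 0.  -0.  32.1] F [ 0.76 -0.56 -0.43] q [ 39.  -2. -29. 104.  -1.  77. -62.]
```

```bash
python3 -m creep '[{"wx":0,"wy":0,"wz":0,"tx":17,"ty":-36,"tz":0,"gripper":-1},{"wx":0,"wy":0,"wz":0,"tx":34,"ty":-72,"tz":0,"gripper":-1},{"wx":0,"wy":0,"wz":0,"tx":51,"ty":-108,"tz":0,"gripper":-1},{"wx":0,"wy":0,"wz":0,"tx":68,"ty":-144,"tz":0,"gripper":-1},{"wx":0,"wy":0,"wz":0,"tx":85,"ty":-180,"tz":0,"gripper":-1}]'
python3 -m creep '[{"wx":0,"wy":0,"wz":6.4,"tx":10,"ty":-20,"tz":0,"gripper":-1},{"wx":0,"wy":0,"wz":12.8,"tx":20,"ty":-40,"tz":0,"gripper":-1},{"wx":0,"wy":0,"wz":19.2,"tx":27,"ty":-54,"tz":0,"gripper":-1},{"wx":0,"wy":0,"wz":25.6,"tx":27,"ty":-54,"tz":0,"gripper":-1},{"wx":0,"wy":0,"wz":32,"tx":27,"ty":-54,"tz":0,"gripper":-1}]'
python3 -c "
from h import *
import cv2
delta([.512,.166,.085],-15)
p,d=optics.read_camera('wrist');cv2.imwrite('pics/w1.png',p[:,:,::-1])
for q in('rocker_raised_half','latch_button_top','test_key_top'):print(q,nets.place_of(q,'wrist')[:2])
"
```

```text
time_s: 2.77
tool_pos: [0.4986, 0.0912, 0.2363]
tool_rot: [179.9, -0.1, 17.1]
force: [1.7, -0.4, -0.2]
grip_width: 0.0006
grasp_force: 0.0
time_s: 3.18
tool_pos: [0.5083, 0.1507, 0.2358]
tool_rot: [-180.0, 0.0, -15.0]
force: [-1.1, -0.5, -0.6]
grip_width: 0.0006
grasp_force: 0.0
shift [ -0.4 -15.7 150.8] turn [-0.  0. -0.] F [-1.09 -0.52 -0.6 ] q [  21.    6.  -43.   98.    4.   78. -128.]
rocker_raised_half [{'point': [0.5176, 0.1646, 0.0628], 'confidence': 0.74}]
latch_button_top [{'point': [0.5155, 0.2622, 0.0641], 'confidence': 0.9}]
test_key_top [{'point': [0.4696, 0.0807, 0.0646], 'confidence': 0.7}]
```

View pics/w1.png

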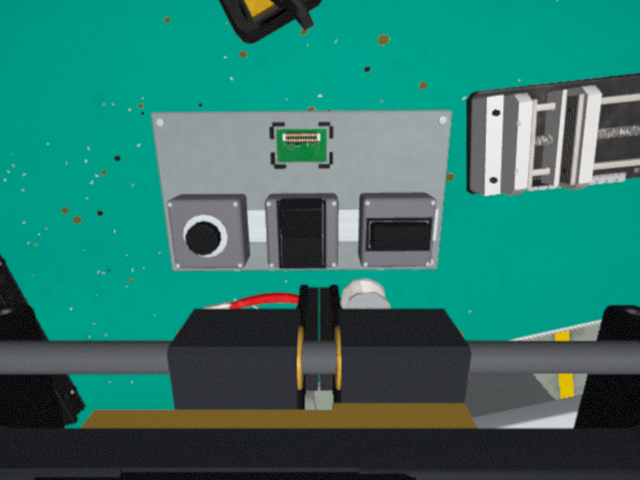

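The wrist picture is square to the console: button (203,238), rocker (302,232), key (398,235). The fingers are shut, so I'll go down over the raised half.

```bash
python3 -m creep '[{"wx":0,"wy":0,"wz":0,"tx":2,"ty":-15.5,"tz":30,"gripper":-1},{"wx":0,"wy":0,"wz":0,"tx":2,"ty":-15.5,"tz":65,"gripper":-1},{"wx":0,"wy":0,"wz":0,"tx":2,"ty":-15.5,"tz":100,"gripper":-1},{"wx":0,"wy":0,"wz":0,"tx":2,"ty":-15.5,"tz":130,"gripper":-1},{"wx":0,"wy":0,"wz":0,"tx":2,"ty":-15.5,"tz":155,"gripper":-1}]'
python3 -m creep '[{"wx":0,"wy":0,"wz":0,"tx":0,"ty":0,"tz":5,"gripper":-1},{"wx":0,"wy":0,"wz":0,"tx":0,"ty":0,"tz":10,"gripper":-1},{"wx":0,"wy":0,"wz":0,"tx":0,"ty":0,"tz":15,"gripper":-1},{"wx":0,"wy":0,"wz":0,"tx":0,"ty":0,"tz":20,"gripper":-1},{"wx":0,"wy":0,"wz":0,"tx":0,"ty":0,"tz":23,"gripper":-1}]'
python3 -m creep '[{"wx":0,"wy":0,"wz":0,"tx":0,"ty":0,"tz":1,"gripper":-1},{"wx":0,"wy":0,"wz":0,"tx":0,"ty":0,"tz":2,"gripper":-1},{"wx":0,"wy":0,"wz":0,"tx":0,"ty":0,"tz":3,"gripper":-1},{"wx":0,"wy":0,"wz":0,"tx":0,"ty":0,"tz":3,"gripper":-1}]'
```

```text
time_s: 3.8
tool_pos: [0.5135, 0.1626, 0.0785]
tool_rot: [179.9, 0.1, -14.8]
force: [0.3, -0.8, -0.0]
grip_width: 0.0003
grasp_force: 0.0
time_s: 4.22
tool_pos: [0.5162, 0.1636, 0.0591]
tool_rot: [-179.9, -0.2, -14.9]
force: [0.8, -0.2, 1.7]
grip_width: 0.0004
grasp_force: 0.6
time_s: 4.55
tool_pos: [0.5147, 0.1635, 0.055]
tool_rot: [-180.0, -0.0, -14.9]
force: [0.4, -0.3, 0.7]
grip_width: 0.0004
grasp_force: 0.5
```

```bash
python3 -m creep '[{"wx":0,"wy":0,"wz":0,"tx":0,"ty":0,"tz":1,"gripper":-1},{"wx":0,"wy":0,"wz":0,"tx":0,"ty":0,"tz":2,"gripper":-1},{"wx":0,"wy":0,"wz":0,"tx":0,"ty":0,"tz":2,"gripper":-1}]'
python3 -m creep '[{"wx":0,"wy":0,"wz":0,"tx":0,"ty":0,"tz":1,"gripper":-1},{"wx":0,"wy":0,"wz":0,"tx":0,"ty":0,"tz":2,"gripper":-1},{"wx":0,"wy":0,"wz":0,"tx":0,"ty":0,"tz":2,"gripper":-1}]'
```

```text
time_s: 4.8
tool_pos: [0.5148, 0.1636, 0.0543]
tool_rot: [180.0, -0.0, -14.9]
force: [-2.7, -1.0, 11.5]
grip_width: 0.0005
grasp_force: 5.6
time_s: 5.05
tool_pos: [0.5148, 0.1636, 0.054]
tool_rot: [179.9, -0.1, -14.9]
force: [-7.3, -2.5, 23.8]
grip_width: 0.0004
grasp_force: 12.0
```

The hard stop at z = 54 mm matches the level height. Next I lift and check, then move over the button.

```bash
python3 -m creep '[{"wx":0,"wy":0,"wz":0,"tx":0,"ty":0,"tz":-15,"gripper":-1},{"wx":0,"wy":0,"wz":0,"tx":0,"ty":0,"tz":-40,"gripper":-1},{"wx":0,"wy":0,"wz":0,"tx":0,"ty":0,"tz":-70,"gripper":-1},{"wx":0,"wy":0,"wz":0,"tx":0,"ty":0,"tz":-100,"gripper":-1},{"wx":0,"wy":0,"wz":0,"tx":0,"ty":0,"tz":-100,"gripper":-1}]'
python3 -c "
from h import *
import cv2
delta([.516,.2637,.08],-15)
p,X,m=cloud('top');cv2.imwrite('pics/t2.png',cv2.resize(p[200:300,240:460,::-1],None,fx=3,fy=3))
p,X,m=cloud('scene')
c=np.array([.493,.171]);ex=np.array([.966,-.26])
for s in(-25,-20,-10,10,20,25):
  q=c+ex*s/1000;print(s,[round(float(v),4) for v in np.percentile(X[m&(np.hypot(X[...,0]-q[0],X[...,1]-q[1])<.006)][:,2],[25,50,75])])
p,d=optics.read_camera('wrist');cv2.imwrite('pics/w2.png',p[:,:,::-1])
for q in('rocker_raised_half','latch_button_top','test_key_top'):print(q,nets.place_of(q,'wrist')[:2])
"
```

```text
time_s: 5.47
tool_pos: [0.5175, 0.165, 0.1564]
tool_rot: [-179.8, -0.5, -14.9]
force: [0.3, 1.0, -0.2]
grip_width: 0.0004
grasp_force: 0.0
shift [-27.3 -94.7  76.6] turn [-0.2 -0.5  0.1] F [ 0.33  1.03 -0.23] q [  19.   11.  -44.  103.    9.   69. -132.]
-25 [0.064, 0.065, 0.0668]
-20 [0.0637, 0.0644, 0.066]
-10 [0.3335, 0.3743, 0.4058]
10 [0.0552, 0.1065, 0.1817]
20 [0.0568, 0.1666, 0.1797]
25 [0.0541, 0.0548, 0.0559]
rocker_raised_half [{'point': [0.5152, 0.1656, 0.0559], 'confidence': 0.71}]
latch_button_top [{'point': [0.5176, 0.2636, 0.0652], 'confidence': 0.71}]
test_key_top [{'point': [0.4683, 0.0799, 0.0636], 'confidence': 0.93}]
```

View pics/w2.png

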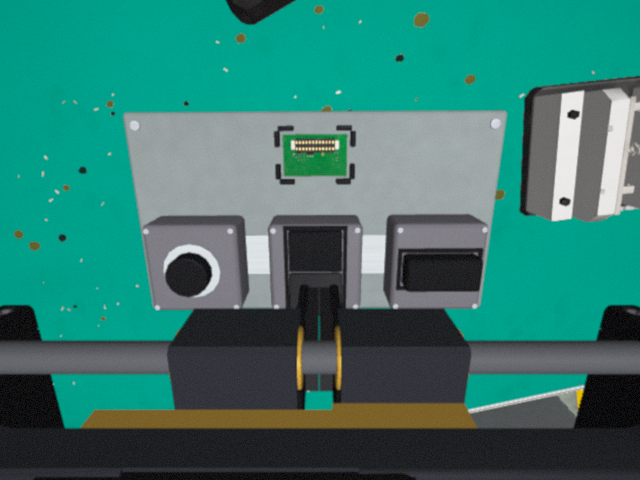

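The rocker is over: near half at 65 mm, far half level at 55 mm. Now the button.

```bash
python3 -m creep '[{"wx":0,"wy":0,"wz":0,"tx":-8,"ty":-30,"tz":0,"gripper":-1},{"wx":0,"wy":0,"wz":0,"tx":-16,"ty":-60,"tz":0,"gripper":-1},{"wx":0,"wy":0,"wz":0,"tx":-25,"ty":-95,"tz":0,"gripper":-1},{"wx":0,"wy":0,"wz":0,"tx":-25,"ty":-95,"tz":30,"gripper":-1},{"wx":0,"wy":0,"wz":0,"tx":-25,"ty":-95,"tz":65,"gripper":-1}]'
python3 -m creep '[{"wx":0,"wy":0,"wz":0,"tx":0,"ty":0,"tz":0,"gripper":-1}]'
python3 -c "
from h import *
delta([.517,.264,.055],-15)"
```

```text
time_s: 6.18
tool_pos: [0.5151, 0.2661, 0.0865]
tool_rot: [-179.7, -0.1, -14.6]
force: [0.6, -0.9, -1.0]
grip_width: 0.0008
grasp_force: 0.0
time_s: 6.27
tool_pos: [0.5095, 0.2596, 0.0785]
tool_rot: [179.6, 0.6, -14.8]
force: [-1.2, -2.2, -0.7]
grip_width: 0.0003
grasp_force: 0.0
shift [ 6.4 -6.3 23.4] turn [0.4 0.6 0.2] F [-1.24 -2.17 -0.75] q [   7.   22.  -44.  102.   17.   64. -147.]
```

```bash
python3 -m creep '[{"wx":0,"wy":0,"wz":0,"tx":0,"ty":0,"tz":0,"gripper":-1},{"wx":0,"wy":0,"wz":0,"tx":0,"ty":0,"tz":0,"gripper":-1},{"wx":0,"wy":0,"wz":0,"tx":0,"ty":0,"tz":0,"gripper":-1}]'
python3 -c "
from h import *
delta([.517,.264,.055],-15)"
```

```text
time_s: 6.52
tool_pos: [0.5159, 0.2619, 0.0876]
tool_rot: [-179.9, -0.1, -14.9]
force: [0.3, -0.6, 0.4]
grip_width: 0.0003
grasp_force: 0.0
shift [ 0.4 -2.2 32.6] turn [-0.1 -0.1  0.1] F [ 0.33 -0.63  0.4 ] q [   8.   21.  -44.  101.   16.   64. -147.]
```

```bash
python3 -m creep '[{"wx":0,"wy":0,"wz":0,"tx":0,"ty":-2,"tz":8,"gripper":-1},{"wx":0,"wy":0,"wz":0,"tx":0,"ty":-2,"tz":16,"gripper":-1},{"wx":0,"wy":0,"wz":0,"tx":0,"ty":-2,"tz":22,"gripper":-1},{"wx":0,"wy":0,"wz":0,"tx":0,"ty":-2,"tz":27,"gripper":-1},{"wx":0,"wy":0,"wz":0,"tx":0,"ty":-2,"tz":31,"gripper":-1}]'
python3 -m creep '[{"wx":0,"wy":0,"wz":0,"tx":0,"ty":0,"tz":2,"gripper":-1},{"wx":0,"wy":0,"wz":0,"tx":0,"ty":0,"tz":3,"gripper":-1},{"wx":0,"wy":0,"wz":0,"tx":0,"ty":0,"tz":3,"gripper":-1},{"wx":0,"wy":0,"wz":0,"tx":0,"ty":0,"tz":3,"gripper":-1}]'
```

```text
time_s: 6.93
tool_pos: [0.5156, 0.2635, 0.056]
tool_rot: [179.9, -0.0, -14.9]
force: [-9.2, -6.6, 38.6]
grip_width: 0.0003
grasp_force: 19.0
time_s: 7.27
tool_pos: [0.5157, 0.2635, 0.0562]
tool_rot: [179.9, -0.1, -14.9]
force: [-9.3, -6.8, 30.9]
grip_width: 0.0003
grasp_force: 15.3
```

The button bottomed at z = 56 mm, which is fully in (12+36+8 mm). Lifting and moving over to the key.

```bash
python3 -m creep '[{"wx":0,"wy":0,"wz":0,"tx":0,"ty":0,"tz":-12,"gripper":-1},{"wx":0,"wy":0,"wz":0,"tx":0,"ty":0,"tz":-40,"gripper":-1},{"wx":0,"wy":0,"wz":0,"tx":0,"ty":0,"tz":-65,"gripper":-1},{"wx":0,"wy":0,"wz":0,"tx":0,"ty":15,"tz":-75,"gripper":-1},{"wx":0,"wy":0,"wz":0,"tx":0,"ty":40,"tz":-75,"gripper":-1}]'
python3 -m creep '[{"wx":0,"wy":0,"wz":0,"tx":0,"ty":35,"tz":0,"gripper":-1},{"wx":0,"wy":0,"wz":0,"tx":0,"ty":70,"tz":0,"gripper":-1},{"wx":0,"wy":0,"wz":0,"tx":0,"ty":105,"tz":0,"gripper":-1},{"wx":0,"wy":0,"wz":0,"tx":0,"ty":135,"tz":0,"gripper":-1},{"wx":0,"wy":0,"wz":0,"tx":0,"ty":150,"tz":0,"gripper":-1}]'
python3 -m creep '[{"wx":0,"wy":0,"wz":0,"tx":0,"ty":0,"tz":0,"gripper":-1},{"wx":0,"wy":0,"wz":0,"tx":0,"ty":0,"tz":0,"gripper":-1},{"wx":0,"wy":0,"wz":0,"tx":0,"ty":0,"tz":0,"gripper":-1}]'
python3 -c "
from h import *
import cv2
delta([.469,.080,.063],-15)
p,d=optics.read_camera('wrist');cv2.imwrite('pics/w3.png',p[:,:,::-1])
for q in('rocker_raised_half','latch_button_top','test_key_top'):print(q,nets.place_of(q,'wrist')[:2])
p,X,m=cloud('scene')
q=[.516,.264];print(np.percentile(X[m&(np.hypot(X[...,0]-q[0],X[...,1]-q[1])<.01)][:,2],[10,25,50,75]))
"
```

```text
time_s: 7.68
tool_pos: [0.5062, 0.2287, 0.1298]
tool_rot: [-179.7, -0.2, -14.6]
force: [0.1, -0.3, -0.5]
grip_width: 0.0005
grasp_force: 0.0
time_s: 8.1
tool_pos: [0.4651, 0.0755, 0.1262]
tool_rot: [179.8, 0.0, -15.1]
force: [0.4, -0.5, -0.5]
grip_width: 0.0007
grasp_force: 0.0
time_s: 8.35
tool_pos: [0.4666, 0.0811, 0.1269]
tool_rot: [-180.0, -0.0, -14.8]
force: [-0.1, 0.6, -0.4]
grip_width: 0.0006
grasp_force: 0.0
shift [ 2.6  0.5 63.9] turn [-0.  -0.   0.2] F [-0.06  0.55 -0.36] q [  28.    3.  -41.  113.    2.   64. -119.]
rocker_raised_half [{'point': [0.5157, 0.1679, 0.0514], 'confidence': 0.68}, {'point': [0.4933, 0.1734, 0.012], 'confidence': 0.48}]
latch_button_top [{'point': [0.5166, 0.2641, 0.0549], 'confidence': 0.81}, {'point': [0.4669, 0.079, 0.0674], 'confidence': 0.28}]
test_key_top [{'point': [0.4682, 0.0849, 0.0668], 'confidence': 0.63}]
[0.05558818 0.05626415 0.05720788 0.05773865]
```

View pics/w3.png

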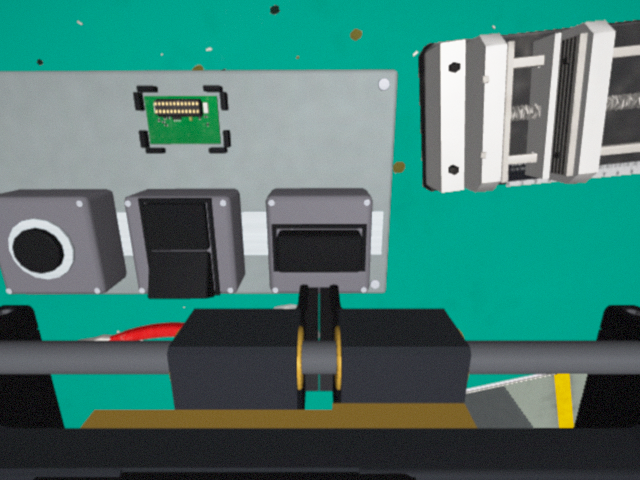

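The button is in (top at 56–57 mm), the rocker is still over, and the fingers are above the key (320,250). Pressing the key.

```bash
python3 -m creep '[{"wx":0,"wy":0,"wz":0,"tx":2,"ty":0,"tz":20,"gripper":-1},{"wx":0,"wy":0,"wz":0,"tx":2,"ty":0,"tz":38,"gripper":-1},{"wx":0,"wy":0,"wz":0,"tx":2,"ty":0,"tz":52,"gripper":-1},{"wx":0,"wy":0,"wz":0,"tx":2,"ty":0,"tz":60,"gripper":-1},{"wx":0,"wy":0,"wz":0,"tx":2,"ty":0,"tz":66,"gripper":-1}]'
python3 -m creep '[{"wx":0,"wy":0,"wz":0,"tx":0,"ty":0,"tz":2,"gripper":-1},{"wx":0,"wy":0,"wz":0,"tx":0,"ty":0,"tz":4,"gripper":-1},{"wx":0,"wy":0,"wz":0,"tx":0,"ty":0,"tz":6,"gripper":-1},{"wx":0,"wy":0,"wz":0,"tx":0,"ty":0,"tz":6,"gripper":-1}]'
```

```text
time_s: 9.02
tool_pos: [0.4676, 0.0799, 0.0599]
tool_rot: [180.0, 0.1, -14.8]
force: [-1.9, 1.3, 2.9]
grip_width: 0.0005
grasp_force: 1.6
time_s: 9.35
tool_pos: [0.4683, 0.0798, 0.0563]
tool_rot: [179.9, 0.0, -14.9]
force: [-6.9, -0.4, 11.3]
grip_width: 0.0005
grasp_force: 5.9
```

Force of 11 N at z = 56 mm is above the spring's 4.8 N, so the key is at its stop. I'll press slightly more, hold, then check.

```bash
python3 -m creep '[{"wx":0,"wy":0,"wz":0,"tx":0,"ty":0,"tz":1,"gripper":-1},{"wx":0,"wy":0,"wz":0,"tx":0,"ty":0,"tz":1,"gripper":-1},{"wx":0,"wy":0,"wz":0,"tx":0,"ty":0,"tz":1,"gripper":-1},{"wx":0,"wy":0,"wz":0,"tx":0,"ty":0,"tz":1,"gripper":-1},{"wx":0,"wy":0,"wz":0,"tx":0,"ty":0,"tz":1,"gripper":-1}]' && python3 -c "
from cell import env
print(env.sign_off())"
```

```text
time_s: 9.77
tool_pos: [0.4683, 0.0798, 0.0562]
tool_rot: [179.9, 0.0, -14.9]
force: [-10.0, -1.2, 19.0]
grip_width: 0.0002
grasp_force: 9.7
the job is handed in; nothing more can be done
None
```

I switched the rocker on, pushed the round button fully in, and pressed the bar key to its stop in that order, then handed in the job at about 9.8 s with the fingers still holding the key down at about 19 N; no verdict came back.

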